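Refit a dryer's drum roller in its bracket

TASK

Take the dryer's drum roller from the service tray and lower its axle into the two open slots of the bracket, past the spring catches, so that both ends bottom evenly. With it bottomed, bed it in by pressing down on it with about 20 newtons (never over 45) for half a second, then let go; leave the other things on the bench alone.

Things in the scene. Friction and masses are not known exactly. Their poses are not given: they have to be found in the camera images.
- roller: Dark rubber roller, 44 mm diameter, 70 mm long, about 0.4 kg, on a steel axle 12 mm in diameter, 170 mm long, sticking out 50 mm at each end. Collars 20 mm in diameter sit on the axle from 35 to 47 mm either side of the middle. Origin at its centre; y runs along the axle, both ends alike. It starts level in the tray, its axis 30 mm above the bench.
- tray: Fixed grey plastic service tray, a plate 100 x 130 x 8 mm (x, y, z), origin under its centre. The roller lies on it along the tray's y axis, kept from rolling by four low ribs (tops 12 mm above the bench, 15 to 35 mm from the middle along the axle); beside the roller's middle 30 mm there are no ribs.
- bracket: Fixed steel bracket, origin under its centre: base plate 110 x 150 x 8 mm (x, y, z) with two upright cheeks, 8 mm thick (from 50 to 58 mm either side of the middle along y), 60 mm wide in x, tops at z = 96 mm. Each has a vertical slot open at the top, centred on x = 0. The roller's collars go between the cheeks with 3 mm of play each way.
- home (a point): Midway between the slots, 60 mm above the bracket's underside; axes as the bracket's (z up, y from slot to slot). The slot floors are dark steel blocks on a height adjuster, clamped fast, both level with each other but set differently each time: the roller's centre at home lies anywhere from 7 mm below to 7 mm above this point, which no measured pose tells.
- slot_a (a point): Centre of the mouth of the slot in the +y cheek, at the cheek's top (z = 96 mm). The slot is 14 mm wide for the 12 mm axle, its mouth flared to 26 mm over the top 8 mm; its floor lies 35 to 49 mm below this point, by the adjuster.
- slot_b (a point): The same in the -y cheek. In each slot a sprung 10 mm brass ball, centre 17 mm above the slot floor (it goes with the adjuster), sticks out 4 mm from the +x wall. The axle first rests on the balls about 17 mm above home; it takes roughly 4 to 8 N at each end to push past them, then they keep it in. One end can pass before the other.
- detergent: White bottle with a blue cap, 84 mm diameter, 210 mm tall, standing on the bench; origin under its centre. Bystander.
- scoop_cup: Clear plastic cup, 68 mm diameter, 60 mm tall; origin under its centre. Bystander.
- screwdriver: Red-handled screwdriver, about 200 mm long, lying on the bench along its own x axis. Bystander.
- peg_jar: Glass jar with a steel lid, 70 mm diameter, 90 mm tall; origin under its centre. Bystander.
Things that resemble listed ones, but are neither listed nor needed, are in the scene too. Leave any purple look-alike of the bracket alone.

How it is judged:
On the way:
1. the roller is home in both slots and is pressed down against the bracket with 14 to 34 N, its own weight included (horizontal distance between roller and home below 0.005 m and z of roller in the frame of home between -0.0095 and 0.0085 m and angle between the y axis of roller and the y axis of bracket, either way round below 0.025 rad and contact force between roller and bracket between 14 and 34 N), for 0.4 s.
At the end, for the whole second after the job is handed in: The roller is at rest in the bracket, let go, past both catches: its centre between 9.5 mm below and 8.5 mm above the point home (the adjuster's range of 7 mm either way and some slack) and within 5 mm sideways of it, its axle parallel to the line through the slots within 0.025 rad (horizontal distance between roller and home below 0.005 m and z of roller in the frame of home between -0.0095 and 0.0085 m and angle between the y axis of roller and the y axis of bracket, either way round below 0.025 rad and linear speed of roller below 0.02 m/s and contact force between the fingers and roller below 0.1 N); the robot touches nothing.
It fails at once if the roller and the bracket are pressed together with more than 45 N (contact force between roller and bracket above 45 N).
It fails at once if the bracket itself is pushed with more than 45 N (contact force between the arm and bracket above 45 N).
It fails at once if a bystander (bottle, cup, screwdriver or jar) is moved by more than 3 cm (distance of any of detergent, scoop_cup, screwdriver, peg_jar from where it was at the start of the episode above 0.03 m).
It also fails if it takes over 72 s, if anything falls off the work surface, if the arm or the gripper's body presses on something with over 40 N, if the wrist force passes 120 N, or if a joint passes its speed limit or range.

ROBOT

A 6-joint arm with a two-finger parallel gripper is mounted at the origin on the work surface. World frame = base frame: x ahead of the robot, y to its left, z up, the work surface at z = 0. Lengths are in m, angles in rad, forces in N, time in s.
With the tool pointing down it reaches from about 0.35 to 0.975 m from the base axis. Payload 4.9 kg.
Tool frame: the origin (TCP) lies at the very end of the fingers, on their centre line; the grasp point (between the pads) lies 19 mm behind it (manip.grip_depth is the distance from the TCP to the grasp point, in m); z points along the fingers, x is the direction in which the jaws open and shut, and the axes are right-handed (so a half turn about z gives the same grasp; the last joint's range is limited). The gripper opens to 85 mm and grips with 20 to 120 N. Pads are 22 mm wide; open, the fingers measure 114 mm over their backs; the gripper's body (76 mm by 85 mm) begins 54 mm behind the grasp point. The pads swing forward as they close: fully open they stand 13 mm farther back than shut.
Start: joints at [1.001, 0.053, 1.613, -0, 1.476, -0.119], TCP at [0.272, 0.563, 0.231] pointing down, gripper open.
Joint ranges: [-3.01, 3.01], [-1.01, 2.22], [0.06, 2.58], [-1.02, 4.17], [0.09, 2.62], [-3.14, 3.14]. Speed limits (rad/s): [2.57, 2.57, 3.14, 3.14, 3.14, 3.14].

INTERFACE

Orientations are given as a unit quaternion [w, x, y, z].
In Python, from plant import manip gives the robot as it stands. The module is installed in compiled form; this text tells all that it offers.
- The arm moves only by the shell command python3 -m crank 'ROWS' [OPENING]. ROWS is JSON, a list of rows, each a list of 4 numbers: the shift along the tool's x, y, z in cm, then the turn about the tool's z in units of 6 degrees (1.0 is 6 degrees). A call has 1 to 10 rows; each row shifts and turns the commanded pose from where the row before left it, along the tool's axes as they then stand; what a row does not reach is not made up. A row lasts 1/12 s, in which the tool goes at most 41.7 mm and 7.16 degrees, less where a joint would pass 70% of its speed; a pose out of reach is approached as far as the arm can. A call with a gripper value outside its range is refused whole. OPENING is the opening, from 0 (shut) to 1 (fully open), set as the call begins (- or left out, the last holds). The fingers move at their own pace and stop on an object; the grip force is fixed at half the most. Time passes only in rows, so rows that do not move let the fingers close. It gives the time, the measured TCP pose, the force and the opening at its end, in the units of the state.
- manip.state(): the state, without advancing time (a new reading comes with each control period).
- manip.grab_frame(name): name is "scene" or "top" or "wrist"; returns a dict with "img" (384x512x3 uint8, red, green, blue), "intrinsics" (3x3 intrinsics, pixels), "position" and "orientation" of the camera in the world. Camera axes: x right, y up, looking along -z (the intrinsics and any distortion apply to the point x, -y, -z); pixel columns grow to the right and rows downward; lengths in m; the calibration is good to about 2 mm. A picture is of the moment at which its call begins. There is no depth.
- manip.job_done(): hands the job in, once; it reports no verdict.
The state is a dict: "time": time; "joint_pos": joint angles; "joint_vel": joint speeds; "joint_efforts": joint torques, N m; "tool_pos": TCP position; "tool_rot": TCP orientation; "contact_force": force on the tool from outside, world axes, zero at the start; "ft_torque": the same for the moment, N m; "gripper_width": opening from 0.0 (shut) to 1.0 (fully open).
Only numpy, scipy, OpenCV 4.12 (cv2) and the standard library are available. Lean on these libraries where they do the work, as an engineer would, in place of code of your own. Each camera call takes 0.05 s, during which the arm holds its last target.

## Working session

There is one attempt and no reset: what is moved stays moved. The work goes in short steps, Python scripts to look and compute and a shell command to move; the robot and the scene stay as the last step left them, time stands still between calls to the robot, and variables do not carry over. Pictures are saved under pics/ and viewed, and the job is handed in when it is done.

```bash
mkdir -p pics
python3 - <<'E'
from plant import manip
import cv2
s=manip.state()
for k in s: print(k,s[k])
for n in ["scene","top","wrist"]:
    f=manip.grab_frame(n); cv2.imwrite(f"pics/{n}0.png",f["img"][:,:,::-1]); print(n,f["intrinsics"],f["position"],f["orientation"],[k for k in f])
E
```

```text
time 0.0
joint_pos [ 1.00098697e+00  5.33362912e-02  1.61429996e+00 -3.05003485e-07
  1.47604499e+00 -1.19012643e-01]
joint_vel [ 0.00041975 -0.00129001  0.00076653 -0.00153248 -0.00039371  0.00131003]
joint_efforts [ 1.59023639e-03 -3.93676829e+01 -3.70176816e+01  2.93708149e-05
  6.96788571e-03  3.21699233e-06]
tool_pos [0.27196195 0.56201839 0.23007224]
tool_rot [ 4.45876424e-04  8.47254744e-01  5.31185756e-01 -9.44323729e-04]
contact_force [-0.12512205 -0.13975713  0.17562696]
ft_torque [0.01833626 0.00272416 0.06374896]
gripper_width 0.9963475219108978
scene [[408.93245471   0.         256.76620207]
 [  0.         408.93245471 192.17708562]
 [  0.           0.           1.        ]] [1.13358531 0.90627514 0.84219978] [0.23110069 0.11982791 0.46111412 0.84829683] ['img', 'intrinsics', 'position', 'orientation']
top [[449.43548933   0.         255.39087601]
 [  0.         449.43548933 192.16581884]
 [  0.           0.           1.        ]] [ 0.44135045 -0.07858899  1.35330446] [ 0.70990975  0.03189696 -0.02543542 -0.70311007] ['img', 'intrinsics', 'position', 'orientation']
wrist [[272.84443279   0.         255.47131564]
 [  0.         272.84443279 193.66134407]
 [  0.           0.           1.        ]] [0.20933794 0.59271391 0.37260823] [ 0.83870554 -0.11882877 -0.07367319  0.52633165] ['img', 'intrinsics', 'position', 'orientation']
```

View pics/scene0.png

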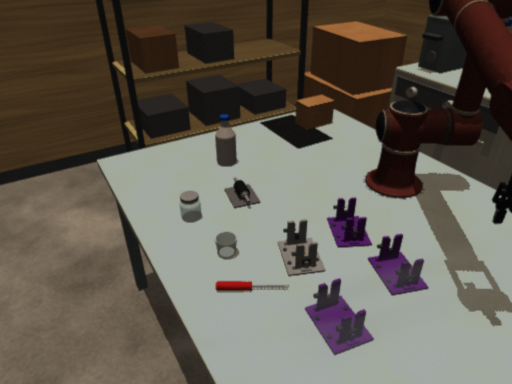

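View pics/top0.png

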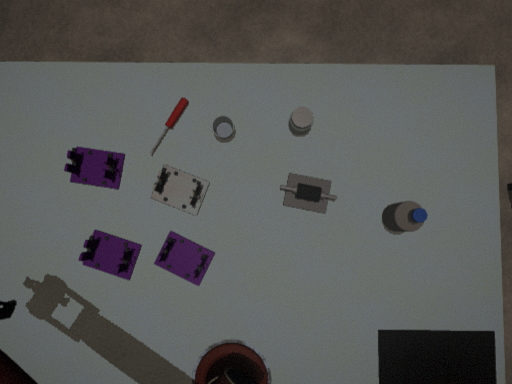

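View pics/wrist0.png

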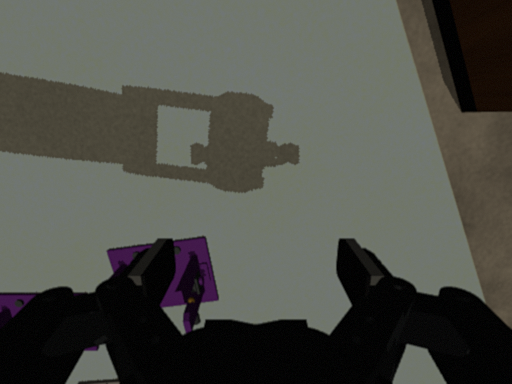

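The top view shows the grey bracket at about (180,189) with purple look-alikes around it. The roller and tray are at about (308,193), the bottle is right of them at (408,216), and the cup, screwdriver and jar are farther out.

```bash
cat > h.py <<'E'
import numpy as np, cv2
from scipy.spatial.transform import Rotation as R
from plant import manip
def rot(q): return R.from_quat([q[1],q[2],q[3],q[0]]).as_matrix()
def ray(f,uv):
    K=f["intrinsics"]; d=np.array([(uv[0]-K[0,2])/K[0,0],-(uv[1]-K[1,2])/K[1,1],-1.])
    return np.array(f["position"]),rot(f["orientation"])@d
def onz(f,uv,z):
    p,d=ray(f,uv); return p+d*(z-p[2])/d[2]
def proj(f,P):
    c=rot(f["orientation"]).T@(np.array(P)-f["position"]); K=f["intrinsics"]
    return np.array([K[0,0]*c[0]/-c[2]+K[0,2],K[1,1]*-c[1]/-c[2]+K[1,2]])
def tri(f1,u1,f2,u2):
    p,d=ray(f1,u1);q,e=ray(f2,u2); d/=np.linalg.norm(d);e/=np.linalg.norm(e)
    t=np.linalg.lstsq(np.stack([d,-e],1),q-p,rcond=None)[0]
    a=p+d*t[0];b=q+e*t[1]; return (a+b)/2,np.linalg.norm(a-b)
E
python3 - <<'E'
from h import *
f=manip.grab_frame("top"); im=f["img"]; cv2.imwrite("pics/t1.png",cv2.resize(im[150:225,140:350,::-1],None,fx=3.8,fy=3.8,interpolation=cv2.INTER_CUBIC))
g=manip.grab_frame("scene"); cv2.imwrite("pics/s1.png",cv2.resize(g["img"][165:290,210:340,::-1],None,fx=4.5,fy=4.5,interpolation=cv2.INTER_CUBIC))
print(im[120,350],im[205,190],im[175,170],im[180,297],im[192,308], im[188,288])
import pickle; pickle.dump((f,g),open("f0.pkl","wb"))
E
```

```text
[108 112 110] [91 92 89] [105 101  96] [78 75 69] [26 27 27] [99 98 94]
```

View pics/t1.png

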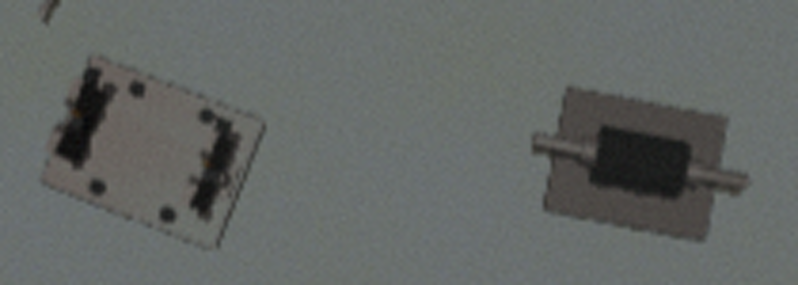

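View pics/s1.png

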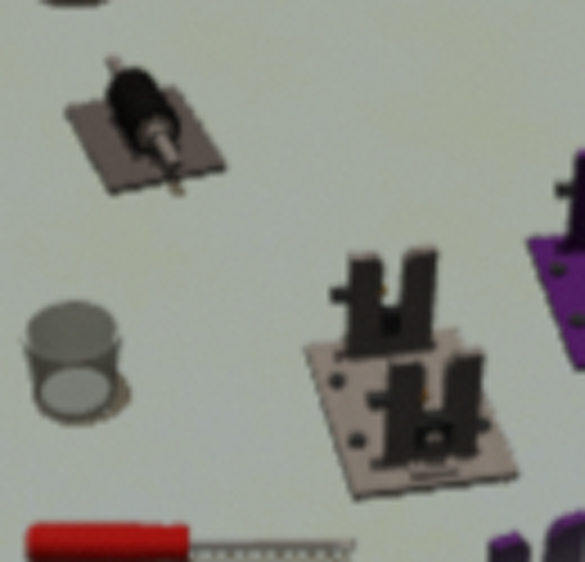

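Run:
```python
from h import *
import pickle; f,g=pickle.load(open("f0.pkl","rb"))
T=lambda p:np.array(p)/3.8+[140-.37,150-.37]
S=lambda p:np.array(p)/4.5+[210-.39,165-.39]
def show(n,c,z,conv,F):
    P=np.array([onz(F,conv(p),z) for p in c]); print(n,P[:,:2].round(4).tolist(),"ctr",P.mean(0)[:2].round(4),"edges",[round(float(np.linalg.norm(P[i]-P[(i+1)%4])),4) for i in range(4)], "ang",[round(float(np.degrees(np.arctan2(*(P[(i+1)%4]-P[i])[[1,0]]))),2) for i in range(4)])
show("brk top",[(93,55),(265,122),(217,248),(42,184)],.008,T,f)
show("tray top",[(568,87),(728,117),(704,241),(544,210)],.008,T,f)
show("brk scene",[(305,348),(457,330),(518,476),(356,500)],.008,S,g)
show("tray scene",[(67,107),(176,87),(226,167),(112,192)],.008,S,g)
# axle ends
for z,a,b,conv,F in ((.03,(533,141),(748,182),T,f),):
    A=onz(F,conv(a),z);B=onz(F,conv(b),z); print(A,B,np.linalg.norm(A-B),(A+B)/2,np.degrees(np.arctan2(*(A-B)[[1,0]])))
# roller by mask
im=f["img"].astype(int); m=np.zeros(im.shape[:2],np.uint8); m[170:215,275:345]=(im[170:215,275:345].max(2)<45)*255
c=max(cv2.findContours(m,0,2)[0],key=cv2.contourArea); r=cv2.minAreaRect(c); print(r,onz(f,r[0],.035))
```

```text
brk top [[0.6332, 0.2112], [0.5809, 0.0732], [0.4807, 0.1092], [0.53, 0.2489]] ctr [0.5562 0.1606] edges [0.1476, 0.1064, 0.1481, 0.1099] ang [-110.78, 160.21, 70.58, -20.06]
tray top [[0.6109, -0.1667], [0.5882, -0.2932], [0.49, -0.274], [0.5132, -0.1482]] ctr [ 0.5506 -0.2205] edges [0.1286, 0.1001, 0.128, 0.0995] ang [-100.2, 168.94, 79.55, -10.73]
brk scene [[0.5859, 0.077], [0.4831, 0.1155], [0.537, 0.2535], [0.6381, 0.2183]] ctr [0.561  0.1661] edges [0.1098, 0.1482, 0.107, 0.1507] ang [159.46, 68.65, -19.19, -110.26]
tray scene [[0.5891, -0.2902], [0.4947, -0.2706], [0.5196, -0.1441], [0.6141, -0.1603]] ctr [ 0.5544 -0.2163] edges [0.0964, 0.1289, 0.0959, 0.1323] ang [168.24, 78.89, -9.74, -100.9]
[ 0.5656279  -0.13820914  0.03      ] [ 0.53522546 -0.30502672  0.03      ] 0.1695653682933308 [ 0.55042668 -0.22161793  0.03      ] 79.67122432427743
((308.09613037109375, 192.51922607421875), (25.495098114013672, 15.100942611694336), 11.309932708740234) [ 0.54884098 -0.22095086  0.035     ]
```

```bash
cat >> h.py <<'E'
def delta(target,yaw=None):
    "remaining move in tool axes (cm) and turn units; yaw = wanted world angle (deg) of tool x"
    s=manip.state(); M=rot(s["tool_rot"]); d=M.T@(np.array(target)-s["tool_pos"])*100
    cy=np.degrees(np.arctan2(M[1,0],M[0,0])); o=""
    if yaw is not None:
        t=-(((yaw-cy)+90)%180-90); o=round(t/6,3)
    print("t",round(s["time"],2),"pos",np.round(s["tool_pos"],4),"yaw",round(cy,2),"tilt",np.round(M[:2,2],4),"F",np.round(s["contact_force"],2),"w",round(s["gripper_width"],3),"\n delta cm",d.round(3),"turn units",o)
E
python3 -c "
from h import *
delta([.55,-.22,.23],-10.3)"
python3 -m crank '[[0,0,0,1.1],[0,0,0,1.1],[0,0,0,1.1],[0,0,0,1.1],[0,0,0,1.1],[0,0,0,1.1],[0,0,0,1.1],[0,0,0,1.1],[0,0,0,1.1],[0,0,0,1.1]]'
python3 -c "
from h import *
delta([.55,-.22,.23],-10.3)"
```

```text
t 0.25 pos [0.2722 0.5623 0.2307] yaw 64.17 tilt [-0.0005 -0.0008] F [ 0.29 -0.5  -0.55] w 0.997 
 delta cm [-58.307  59.096   0.12 ] turn units 12.411
time: 1.08
tool_pos: [0.2722, 0.5624, 0.2311]
tool_rot: [0.0, 1.0, -0.019, -0.0]
contact_force: [0.6, 0.1, 0.1]
gripper_width: 1.0
t 1.08 pos [0.2722 0.5624 0.2311] yaw -2.16 tilt [-0.0002 -0.0003] F [0.65 0.11 0.14] w 1.0 
 delta cm [30.701 77.145  0.124] turn units 1.357
```

```bash
python3 -m crank '[[2.7,3.0,0,0.13],[2.7,3.1,0,0.13],[2.7,3.1,0,0.13],[2.7,3.1,0,0.13],[2.7,3.1,0,0.13],[2.7,3.1,0,0.13],[2.7,3.1,0,0.13],[2.7,3.1,0,0.13],[2.7,3.1,0,0.13],[2.7,3.1,0,0.13]]'
python3 -c "
from h import *
delta([.556,.10,.25],-10.3)"
```

```text
time: 1.92
tool_pos: [0.5129, 0.2282, 0.2314]
tool_rot: [-0.0, 0.996, -0.084, 0.0]
contact_force: [-0.1, 0.1, -0.3]
gripper_width: 0.998
t 1.92 pos [0.5129 0.2282 0.2314] yaw -9.67 tilt [0.0003 0.0002] F [-0.08  0.15 -0.29] w 0.998 
 delta cm [ 6.405 11.912 -1.862] turn units 0.106
```

```bash
python3 -m crank '[[1.6,3.0,-0.5,0],[1.6,3.0,-0.5,0],[1.6,3.0,-0.5,0],[1.6,2.9,-0.4,0],[0,0,0,0],[0,0,0,0]]'
python3 - <<'E'
from h import *
f=manip.grab_frame("wrist"); cv2.imwrite("pics/w1.png",f["img"][:,:,::-1]); import pickle; pickle.dump(f,open("w1.pkl","wb")); print(f["position"],f["orientation"])
delta([.55,-.14,.25],-10.3)
E
```

```text
time: 2.42
tool_pos: [0.5558, 0.1007, 0.2505]
tool_rot: [-0.0, 0.996, -0.085, 0.0]
contact_force: [-0.0, 0.0, 0.0]
gripper_width: 0.999
[0.56800525 0.16953706 0.39293531] [ 0.98664783 -0.13882528  0.01136148 -0.08440688]
t 2.47 pos [0.5553 0.1018 0.2501] yaw -9.7 tilt [-0.0004  0.0005] F [-0.29  0.07 -0.53] w 0.998 
 delta cm [3.5540e+00 2.3919e+01 2.0000e-03] turn units 0.1
```

View pics/w1.png

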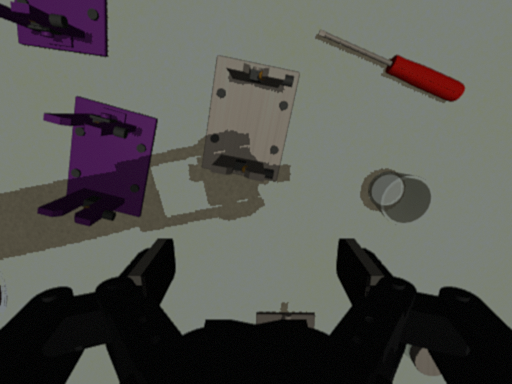

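The wrist view shows the bracket at about (250,118), with its base corners near (220,56), (299,72), (280,181) and (203,166).

Run:
```python
from h import *
import pickle; f=pickle.load(open("w1.pkl","rb"))
c=f["img"][45:195,190:310,::-1].astype(float)*1.6
cv2.imwrite("pics/w1z.png",cv2.resize(np.clip(c,0,255).astype(np.uint8),None,fx=4,fy=4,interpolation=cv2.INTER_CUBIC))
```

```text
(no output)
```

View pics/w1z.png

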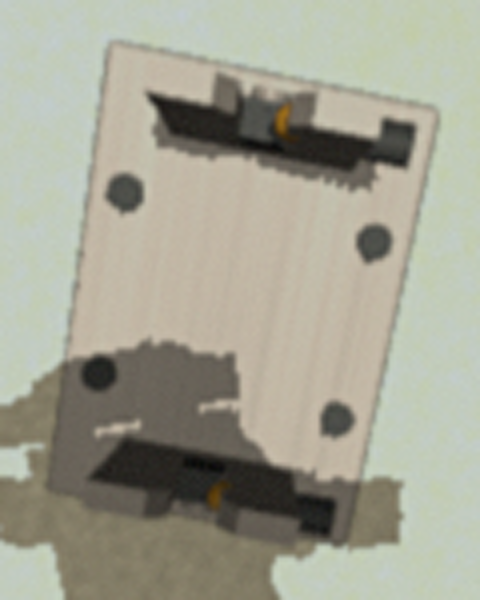

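Run:
```python
from h import *
import pickle; f=pickle.load(open("w1.pkl","rb"))
W=lambda p:np.array(p)/4+[190-.375,45-.375]
def show(n,c,z):
    P=np.array([onz(f,W(p),z) for p in c]); print(n,P[:,:2].round(4).tolist(),"ctr",P.mean(0)[:2].round(4),"edges",[round(float(np.linalg.norm(P[i]-P[(i+1)%4])),4) for i in range(4)], "ang",[round(float(np.degrees(np.arctan2(*(P[(i+1)%4]-P[i])[[1,0]]))),2) for i in range(4)])
show("base",[(108,42),(440,105),(350,542),(50,488)],.008)
show("holes",[(125,192),(373,242),(336,419),(99,373)],.008)
```

```text
base [[0.5319, 0.251], [0.6344, 0.2145], [0.584, 0.0754], [0.4814, 0.1131]] ctr [0.5579 0.1635] edges [0.1088, 0.148, 0.1093, 0.1469] ang [-19.6, -109.91, 159.8, 69.89]
holes [[0.5281, 0.2058], [0.6069, 0.1762], [0.5857, 0.12], [0.5072, 0.1496]] ctr [0.557  0.1629] edges [0.0842, 0.0601, 0.0839, 0.06] ang [-20.57, -110.64, 159.34, 69.6]
```

```bash
python3 -m crank '[[0.4,2.9,0,0],[0.4,2.9,0,0],[0.4,3.0,0,0],[0.4,3.0,0,0],[0.4,3.0,0,0],[0.4,3.0,0,0],[0.4,3.0,0,0],[0.4,3.0,0,0.1],[0,0,0,0],[0,0,0,0]]'
python3 - <<'E'
from h import *
f=manip.grab_frame("wrist"); import pickle; pickle.dump(f,open("w2.pkl","wb"))
cv2.imwrite("pics/w2.png",f["img"][:,:,::-1]); 
delta([.55,-.2215,.12],-10.2)
E
```

```text
time: 3.3
tool_pos: [0.5469, -0.1376, 0.2498]
tool_rot: [-0.0, 0.996, -0.089, -0.0]
contact_force: [0.6, -0.3, 0.2]
gripper_width: 1.0
t 3.35 pos [ 0.547  -0.1368  0.2498] yaw -10.18 tilt [-0.0007  0.001 ] F [ 0.55 -0.09  0.08] w 0.999 
 delta cm [ 1.801  8.293 12.976] turn units 0.004
```

View pics/w2.png

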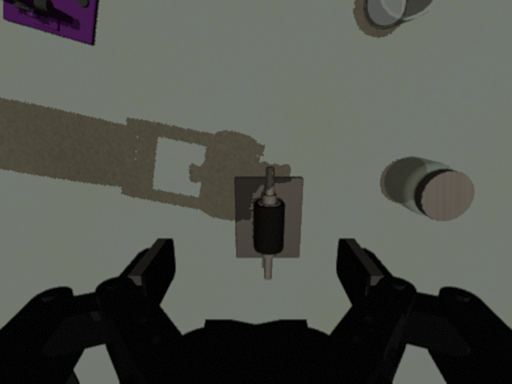

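The roller lies at about (269,224), with its axle ends at (270,167) and (268,279).

Run:
```python
from h import *
import pickle; f=pickle.load(open("w2.pkl","rb"))
im=f["img"].astype(int)
A=onz(f,(270,167),.033);B=onz(f,(268,280),.033); print(A,B,np.linalg.norm(A-B),(A+B)/2,np.degrees(np.arctan2(*(A-B)[[1,0]])))
m=np.zeros(im.shape[:2],np.uint8); m[185:265,240:298]=(im[185:265,240:298].max(2)<38)*255
c=max(cv2.findContours(m,0,2)[0],key=cv2.contourArea); r=cv2.minAreaRect(c); print(r,onz(f,r[0],.04))
P=np.array([onz(f,p,.008) for p in [(235,177),(303,177),(300,258),(236,258)]]); print(P.round(4),P.mean(0))
```

```text
[ 0.56716947 -0.13727579  0.033     ] [ 0.53612798 -0.30669401  0.033     ] 0.17223852120312894 [ 0.55164872 -0.2219849   0.033     ] 79.61720124776737
((268.0, 225.5), (55.0, 32.0), 90.0) [ 0.55088385 -0.21661238  0.04      ]
[[ 0.5157 -0.1475  0.008 ]
 [ 0.6121 -0.1648  0.008 ]
 [ 0.5905 -0.2932  0.008 ]
 [ 0.4915 -0.2753  0.008 ]] [ 0.55244361 -0.22019574  0.008     ]
```

```bash
python3 -m crank '[[0.4,1.7,2.3,0],[0.4,1.7,2.3,0],[0.4,1.7,2.3,0],[0.4,1.6,2.3,0],[0.4,1.6,2.3,0],[0,0,2.3,0],[0,0,2.3,0],[0,0,0,0],[0,0,0,0]]'
python3 - <<'E'
from h import *
f=manip.grab_frame("wrist"); cv2.imwrite("pics/w3.png",f["img"][:,:,::-1]); 
delta([.551,-.221,.013],-10.35)
E
```

```text
time: 4.1
tool_pos: [0.5513, -0.2209, 0.0878]
tool_rot: [-0.001, 0.996, -0.088, -0.002]
contact_force: [-0.4, 0.2, 0.7]
gripper_width: 1.002
t 4.15 pos [ 0.5526 -0.2218  0.0899] yaw -10.11 tilt [0.0001 0.0002] F [ 0.19 -0.5   0.5 ] w 0.998 
 delta cm [-0.168 -0.053  7.686] turn units 0.04
```

View pics/w3.png

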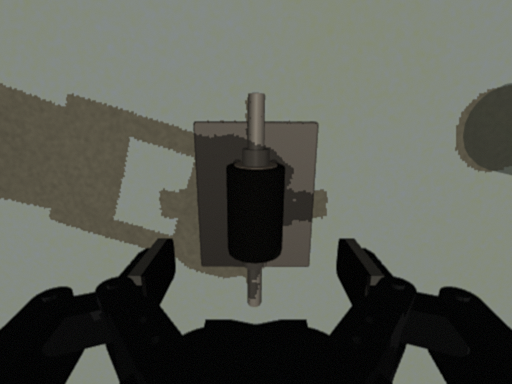

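The roller sits centred between the fingers at column 255, and the axle is upright in the view.

```bash
python3 -m crank '[[-0.1,0,1.5,0],[0,0,1.5,0],[0,0,1.5,0],[0,0,1.3,0],[0,0,1.0,0],[0,0,0.7,0],[0,0,0,0],[0,0,0,0]]'
python3 -c "
from h import *
delta([.551,-.221,.013],-10.35)"
python3 -m crank '[[0,0,0,0],[0,0,0,0],[0,0,0,0],[0,0,0,0],[0,0,0,0],[0,0,0,0],[0,0,0,0],[0,0,0,0],[0,0,0,0],[0,0,0,0]]' 0
python3 -c "
from h import *
delta([.551,-.221,.013],-10.35)"
```

```text
time: 4.82
tool_pos: [0.5513, -0.223, 0.0145]
tool_rot: [0.0, 0.996, -0.089, 0.0]
contact_force: [0.0, 0.3, 1.3]
gripper_width: 0.998
t 4.82 pos [ 0.5513 -0.223   0.0145] yaw -10.22 tilt [ 0.0001 -0.0001] F [0.03 0.34 1.31] w 0.998 
 delta cm [-0.061 -0.196  0.154] turn units 0.022
time: 5.65
tool_pos: [0.5514, -0.2234, 0.0153]
tool_rot: [0.0, 0.996, -0.089, 0.0]
contact_force: [-1.7, 0.1, 5.3]
gripper_width: 0.495
t 5.65 pos [ 0.5514 -0.2234  0.0153] yaw -10.23 tilt [ 0.0007 -0.0007] F [-1.67  0.11  5.27] w 0.495 
 delta cm [-0.087 -0.231  0.232] turn units 0.021
```

```bash
python3 -m crank '[[0,0,-1,0],[0,0,-2.5,0],[0,0,-2.5,0],[0,0,-2.5,0],[0,0,-3,0],[0,0,-3,0],[0,0,-3,0],[0,0,-2,0],[0,0,0,0],[0,0,0,0]]'
python3 - <<'E'
from h import *
f=manip.grab_frame("wrist"); cv2.imwrite("pics/w4.png",f["img"][:,:,::-1]); 
import pickle; pickle.dump(f,open("w4.pkl","wb"))
delta([.558,.1635,.2],-20)
E
```

```text
time: 6.48
tool_pos: [0.5511, -0.2231, 0.2096]
tool_rot: [0.0, 0.996, -0.089, 0.001]
contact_force: [-1.3, -0.1, -5.5]
gripper_width: 0.496
t 6.53 pos [ 0.5501 -0.2225  0.2074] yaw -10.23 tilt [-0.0022  0.0013] F [-0.69 -0.12 -4.87] w 0.497 
 delta cm [ -6.08  -38.128   0.789] turn units 1.629
```

View pics/w4.png

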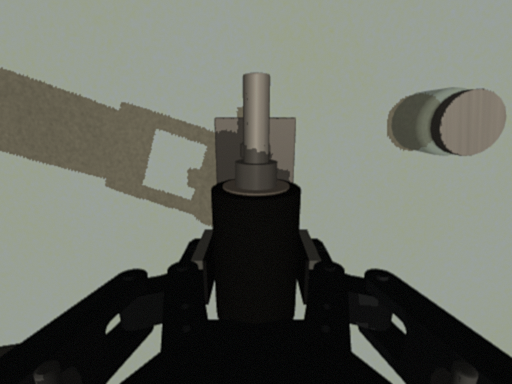

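The roller is held: axle end at (257,73), axle column 257, straight in the tool frame.

Run:
```python
from h import *
import pickle; f=pickle.load(open("w4.pkl","rb")); s=manip.state()
M=rot(s["tool_rot"]);t=np.array(s["tool_pos"])
cz=t[2]+.0147
for uv,z in (((242,75),cz),((257,73),cz+.005),((271,75),cz),((245,152),cz),((270,152),cz),((236,165),cz),((278,165),cz)):
    print(uv,(M.T@(onz(f,uv,z)-t)*1000).round(1))
im=f["img"][60:200,200:312,::-1].astype(float)*1.5
cv2.imwrite("pics/w4z.png",cv2.resize(np.clip(im,0,255).astype(np.uint8),None,fx=4,fy=4,interpolation=cv2.INTER_CUBIC))
```

```text
(242, 75) [ -4.5 -86.7 -14.6]
(257, 73) [  2.1 -86.9 -19.6]
(271, 75) [  8.3 -86.7 -14.6]
(245, 152) [ -3.5 -52.9 -14.6]
(270, 152) [  8.4 -52.9 -14.7]
(236, 165) [ -7.9 -46.7 -14.6]
(278, 165) [ 12.3 -46.7 -14.7]
```

View pics/w4z.png

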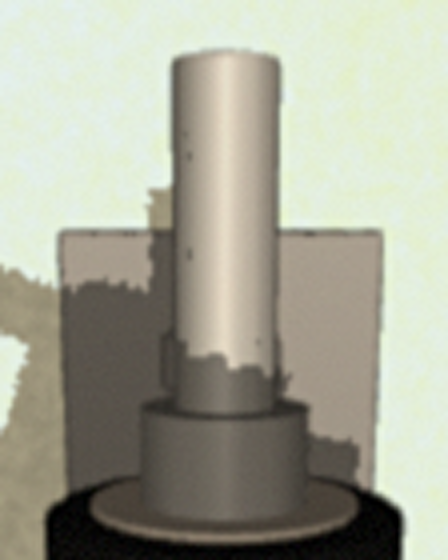

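```bash
python3 -m crank '[[-0.5,-3.8,0,0],[-0.6,-3.8,0,0],[-0.6,-3.8,0,0],[-0.6,-3.8,0,0],[-0.6,-3.8,0,0],[-0.6,-3.8,0,0],[-0.6,-3.8,0,0],[-0.6,-3.8,0,0],[-0.6,-3.8,0,0],[-0.6,-3.7,0,0]]'
python3 -m crank '[[0,0,0,0.54],[0,0,0,0.54],[0,0,0,0.54],[0,0,0,0],[0,0,0,0]]'
python3 -c "
from h import *
delta([.557,.1622,.14],-20)"
```

```text
time: 7.37
tool_pos: [0.558, 0.1621, 0.2052]
tool_rot: [0.001, 0.996, -0.089, -0.003]
contact_force: [0.2, -0.4, -4.5]
gripper_width: 0.49
time: 7.78
tool_pos: [0.5588, 0.1602, 0.2061]
tool_rot: [0.001, 0.985, -0.172, -0.002]
contact_force: [-0.5, 0.6, -4.3]
gripper_width: 0.498
t 7.78 pos [0.5588 0.1602 0.2061] yaw -19.86 tilt [-0.0051 -0.0008] F [-0.51  0.6  -4.34] w 0.498 
 delta cm [-0.203 -0.143  6.611] turn units 0.023
```

```bash
python3 -m crank '[[-0.1,-0.1,2,0],[-0.1,0,2,0],[0,0,2,0],[0,0,1.6,0],[0,0,0.6,0],[0,0,0,0],[0,0,0,0]]'
python3 - <<'E'
from h import *
import pickle
delta([.557,.1622,.14],-20)
for n in ("wrist","scene","top"):
    f=manip.grab_frame(n); cv2.imwrite(f"pics/{n}5.png",f["img"][:,:,::-1]); pickle.dump(f,open(n+"5.pkl","wb"))
    if n=="scene": cv2.imwrite(f"pics/s5z.png",cv2.resize(f["img"][190:290,260:350,::-1],None,fx=6,fy=6,interpolation=cv2.INTER_CUBIC))
E
```

```text
time: 8.37
tool_pos: [0.5585, 0.1618, 0.127]
tool_rot: [0.0, 0.985, -0.173, -0.0]
contact_force: [-0.1, 0.2, -4.5]
gripper_width: 0.497
t 8.37 pos [0.5585 0.1618 0.127 ] yaw -19.94 tilt [-0.0009 -0.0001] F [-0.14  0.15 -4.49] w 0.497 
 delta cm [-0.159  0.014 -1.304] turn units 0.01
```

View pics/wrist5.png

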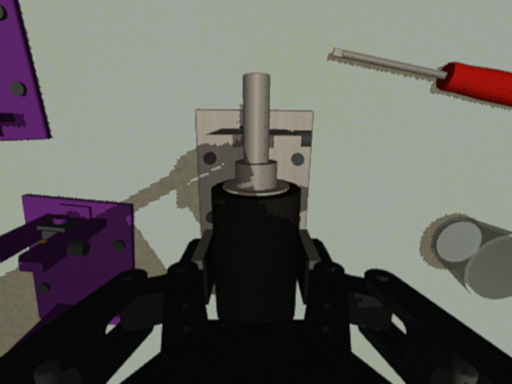

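View pics/s5z.png

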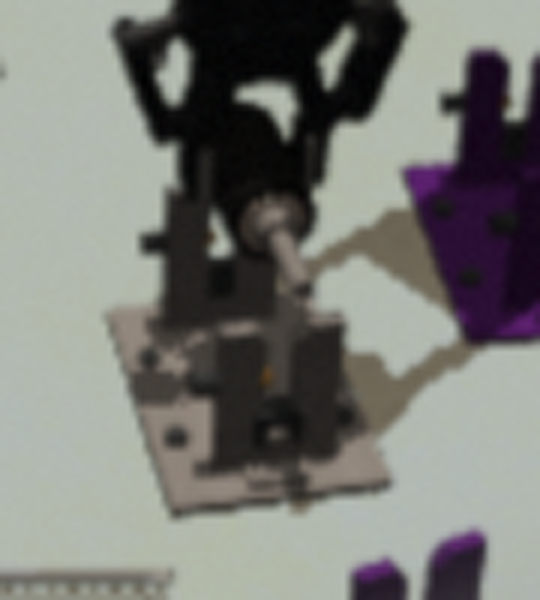

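View pics/top5.png

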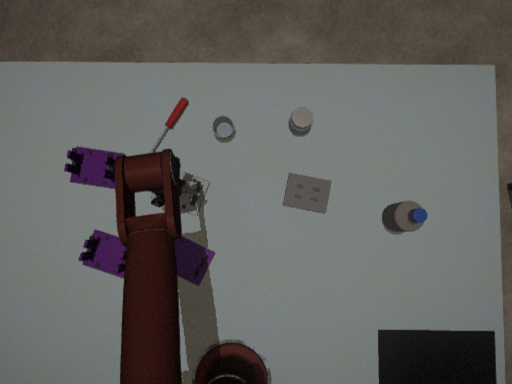

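Run:
```python
from h import *
import pickle; f=pickle.load(open("wrist5.pkl","rb"))
im=f["img"][65:215,185:325,::-1].astype(float)*1.5
cv2.imwrite("pics/w5z.png",cv2.resize(np.clip(im,0,255).astype(np.uint8),None,fx=4,fy=4,interpolation=cv2.INTER_CUBIC))
s=manip.state();M=rot(s["tool_rot"]);t=np.array(s["tool_pos"])
print(M.T@(f["position"]-t)*1000); print((M.T@rot(f["orientation"])).round(4))
for uv,z in (((196,110),.008),((312,110),.008),((210,158),.008),((298,158),.008)): print((M.T@(onz(f,uv,z)-t)*1000).round(1))
```

```text
[  -0.24310999  -69.5954289  -140.24751328]
[[ 1.000e+00 -1.300e-03  2.200e-03]
 [-7.000e-04 -9.606e-01 -2.778e-01]
 [ 2.500e-03  2.778e-01 -9.606e-01]]
[-55.4 -73.7 121. ]
[ 50.9 -73.8 121.3]
[-44.5 -29.7 121. ]
[ 40.  -29.7 121.2]
```

View pics/w5z.png

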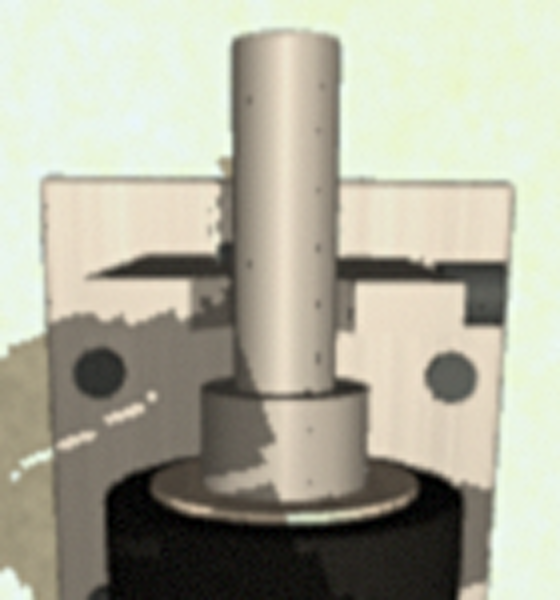

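Run:
```python
from h import *
import pickle; f=pickle.load(open("wrist5.pkl","rb"))
s=manip.state();M=rot(s["tool_rot"]);t=np.array(s["tool_pos"]); cz=t[2]+.0147
W=lambda p:np.array(p)/4+[185-.375,65-.375]
for uv in ((233,40),(340,40),(237,300),(335,300),(202,390),(369,390)): print((M.T@(onz(f,W(uv),cz)-t)*1000).round(2))
print("plate,holes")
for uv in ((42,182),(513,184),(99,373),(450,377)): print((M.T@(onz(f,W(uv),.008)-t)*1000).round(2))
print("cheek top inner/outer")
for uv in ((85,278),(433,262),(190,327),(354,327)): print((M.T@(onz(f,W(uv),.096)-t)*1000).round(2))
```

```text
[ -5.92 -86.   -14.59]
[  5.46 -86.01 -14.56]
[ -5.8  -58.76 -14.63]
[  5.31 -58.77 -14.6 ]
[ -9.97 -48.48 -14.66]
[  9.39 -48.5  -14.61]
plate,holes
[-56.17 -73.63 121.  ]
[ 51.73 -73.26 121.26]
[-45.14 -29.77 120.96]
[ 39.2  -28.86 121.17]
cheek top inner/outer
[-31.52 -57.99  33.04]
[ 22.52 -60.46  33.17]
[-15.36 -50.45  33.06]
[ 10.46 -50.47  33.13]
```

```bash
python3 -m crank '[[-0.12,0.08,0,0.06],[-0.1,0.07,0.5,0],[0,0,1,0],[0,0,1,0],[0,0,0.5,0],[0,0,0,0],[0,0,0,0],[0,0,0,0]]'
python3 - <<'E'
from h import *
import pickle
delta([.5559,.1611,.097],-20.3)
for n in ("wrist","scene"):
    f=manip.grab_frame(n); pickle.dump(f,open(n+"6.pkl","wb"))
    if n=="scene": cv2.imwrite(f"pics/s6z.png",cv2.resize(f["img"][190:290,260:350,::-1],None,fx=6,fy=6,interpolation=cv2.INTER_CUBIC))
    else: 
        im=f["img"][65:215,185:325,::-1].astype(float)*1.5
        cv2.imwrite("pics/w6z.png",cv2.resize(np.clip(im,0,255).astype(np.uint8),None,fx=4,fy=4,interpolation=cv2.INTER_CUBIC))
E
```

```text
time: 9.18
tool_pos: [0.5563, 0.1614, 0.0973]
tool_rot: [-0.0, 0.984, -0.176, 0.0]
contact_force: [-0.2, -0.7, -3.0]
gripper_width: 0.497
t 9.18 pos [0.5563 0.1614 0.0973] yaw -20.31 tilt [0.0001 0.    ] F [-0.15 -0.68 -2.98] w 0.497 
 delta cm [-0.027  0.042  0.031] turn units -0.001
```

View pics/w6z.png

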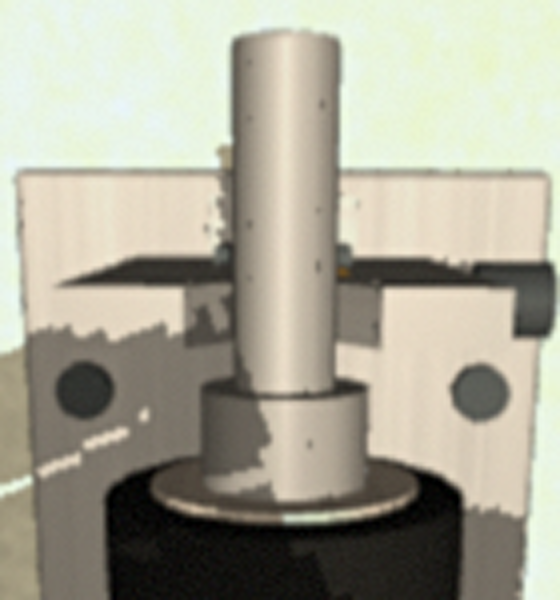

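View pics/s6z.png

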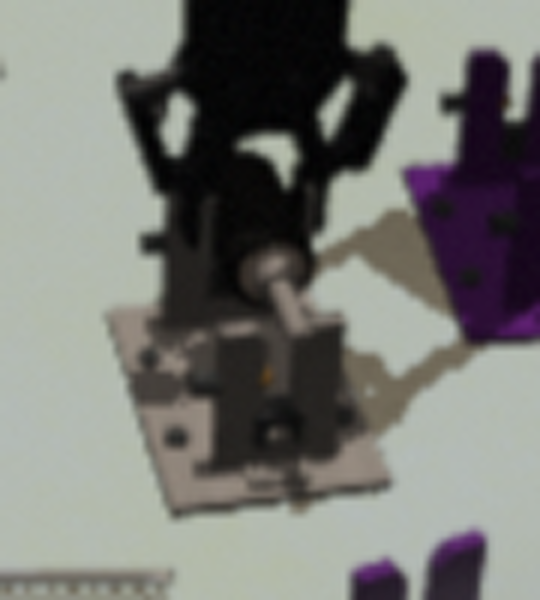

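Run:
```python
from h import *
import pickle; f=pickle.load(open("wrist6.pkl","rb"))
s=manip.state();M=rot(s["tool_rot"]);t=np.array(s["tool_pos"]); cz=t[2]+.0147
W=lambda p:np.array(p)/4+[185-.375,65-.375]
P=lambda n,L,z:print(n,[(M.T@(onz(f,W(uv),z)-t)*1000).round(2)[:2].tolist() for uv in L])
P("axle",((233,40),(340,40),(237,300),(335,300),(202,390),(369,390)),cz)
P("plate",((17,172),(549,175),(84,390),(480,392)),.008)
P("mouth",((184,347),(382,347),(60,286),(515,289)),.096)
```

```text
axle [[-5.26, -86.76], [6.27, -86.77], [-5.13, -59.2], [6.11, -59.2], [-9.35, -48.8], [10.24, -48.81]]
plate [[-53.78, -75.81], [54.03, -75.3], [-42.43, -31.36], [42.26, -30.97]]
mouth [[-12.85, -51.72], [13.13, -51.73], [-28.67, -59.56], [30.14, -59.21]]
```

```bash
python3 -m crank '[[-0.03,0.05,0.3,0.05],[0,0,0.5,0],[0,0,0.4,0],[0,0,0.3,0],[0,0,0,0],[0,0,0,0]]'
python3 -m crank '[[0,0,0.3,0],[0,0,0.2,0],[0,0,0,0],[0,0,0,0]]'
python3 -c "
from h import *
delta([.5559,.1611,.07],-20.6)"
```

```text
time: 9.78
tool_pos: [0.5553, 0.1609, 0.0817]
tool_rot: [0.0, 0.984, -0.179, -0.0]
contact_force: [0.6, 0.3, -4.6]
gripper_width: 0.493
time: 10.12
tool_pos: [0.5555, 0.161, 0.0771]
tool_rot: [0.0, 0.984, -0.179, -0.0]
contact_force: [-0.0, -0.1, -4.1]
gripper_width: 0.496
t 10.12 pos [0.5555 0.161  0.0771] yaw -20.61 tilt [-0.0004 -0.    ] F [-0.03 -0.12 -4.13] w 0.496 
 delta cm [ 0.029 -0.022  0.709] turn units -0.001
```

```bash
python3 -m crank '[[0,0,0.2,0],[0,0,0.2,0],[0,0,0,0],[0,0,0,0]]'
python3 -m crank '[[0,0,0.2,0],[0,0,0.1,0],[0,0,0,0],[0,0,0,0]]'
python3 -c "
from h import *
delta([.5559,.1611,.07],-20.6)
f=manip.grab_frame('wrist')
im=f['img'][65:215,185:325,::-1].astype(float)*1.5
cv2.imwrite('pics/w7z.png',cv2.resize(np.clip(im,0,255).astype(np.uint8),None,fx=4,fy=4,interpolation=cv2.INTER_CUBIC))
"
```

```text
time: 10.45
tool_pos: [0.5555, 0.161, 0.073]
tool_rot: [0.0, 0.984, -0.179, -0.0]
contact_force: [-0.0, -0.3, -4.8]
gripper_width: 0.496
time: 10.78
tool_pos: [0.5556, 0.161, 0.0701]
tool_rot: [0.0, 0.984, -0.179, -0.0]
contact_force: [0.1, 0.6, -4.5]
gripper_width: 0.492
t 10.78 pos [0.5556 0.161  0.0701] yaw -20.61 tilt [-0.0003 -0.0001] F [ 0.14  0.57 -4.49] w 0.492 
 delta cm [ 0.028 -0.022  0.015] turn units -0.001
```

View pics/w7z.png

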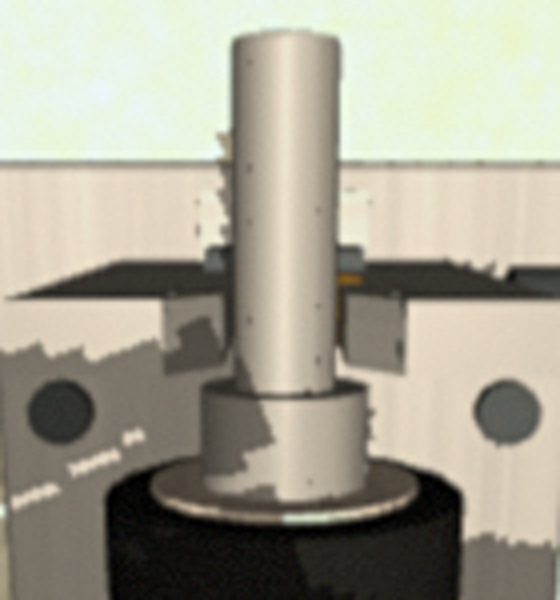

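```bash
for i in 1; do python3 -m crank '[[0,0,0.1,0],[0,0,0.1,0],[0,0,0,0]]'; done
python3 -m crank '[[0,0,0.1,0],[0,0,0.1,0],[0,0,0,0]]'
python3 -m crank '[[0,0,0.1,0],[0,0,0.1,0],[0,0,0,0]]'|grep -E "pos|force"
```

```text
time: 11.08
tool_pos: [0.5555, 0.161, 0.0681]
tool_rot: [0.0, 0.984, -0.179, -0.0]
contact_force: [-0.0, -0.5, -4.6]
gripper_width: 0.495
time: 11.33
tool_pos: [0.5555, 0.161, 0.066]
tool_rot: [0.0, 0.984, -0.179, -0.0]
contact_force: [0.1, -0.4, -4.4]
gripper_width: 0.496
tool_pos: [0.5555, 0.161, 0.064]
contact_force: [-0.3, -0.8, -4.6]
```

```bash
python3 -m crank '[[0,0,0.1,0],[0,0,0.1,0],[0,0,0,0]]'|grep -E "pos|force"
python3 -m crank '[[0,0,0.1,0],[0,0,0.1,0],[0,0,0,0]]'|grep -E "pos|force"
python3 -m crank '[[0,0,0.1,0],[0,0,0,0]]'|grep -E "pos|force"
```

```text
tool_pos: [0.5555, 0.161, 0.062]
contact_force: [-0.5, -0.6, -4.2]
tool_pos: [0.5555, 0.161, 0.06]
contact_force: [-0.2, -0.1, -4.3]
tool_pos: [0.5556, 0.161, 0.0591]
contact_force: [-0.1, 0.1, -3.8]
```

```bash
python3 -m crank '[[0,0,0.1,0],[0,0,0,0]]'|grep -E "pos|force"
python3 -m crank '[[0,0,0.1,0],[0,0,0,0]]'|grep -E "pos|force"
python3 -m crank '[[0,0,0.1,0],[0,0,0,0]]'|grep -E "pos|force"
python3 -m crank '[[0,0,0.1,0],[0,0,0,0]]'|grep -E "pos|force"
```

```text
tool_pos: [0.5555, 0.161, 0.0581]
contact_force: [-0.2, 0.7, -5.0]
tool_pos: [0.5556, 0.1611, 0.0573]
contact_force: [-0.3, -0.1, -3.6]
tool_pos: [0.5558, 0.1612, 0.057]
contact_force: [-3.3, 0.7, 1.2]
tool_pos: [0.5558, 0.1613, 0.0566]
contact_force: [-5.6, 0.8, 5.4]
```

```bash
python3 -m crank '[[0,0,0.1,0],[0,0,0,0]]'|grep -E "pos|force"
python3 -c "
from h import *
delta([.5559,.1611,.07],-20.6)"
python3 -m crank '[[0,0,0.05,0],[0,0,0,0]]'|grep -E "pos|force"
```

```text
tool_pos: [0.5559, 0.1616, 0.0558]
contact_force: [-5.8, 2.8, 6.2]
t 13.08 pos [0.5559 0.1616 0.0558] yaw -20.61 tilt [0.    0.001] F [-5.77  2.75  6.17] w 0.493 
 delta cm [ 0.014  0.044 -1.418] turn units -0.001
tool_pos: [0.5558, 0.1618, 0.0553]
contact_force: [-6.5, 1.2, 5.5]
```

```bash
python3 -m crank '[[0,0,0.1,0],[0,0,0,0]]'|grep -E "pos|force"
python3 -m crank '[[0,0,0.1,0],[0,0,0,0]]'|grep -E "pos|force"
python3 -m crank '[[0,0,0.05,0],[0,0,0,0]]'|grep -E "pos|force"
```

```text
tool_pos: [0.5552, 0.1621, 0.0536]
contact_force: [-5.6, 3.6, 2.4]
tool_pos: [0.5548, 0.1619, 0.0517]
contact_force: [-3.2, 2.5, -1.5]
tool_pos: [0.5548, 0.1618, 0.0511]
contact_force: [-3.3, 2.6, -0.4]
```

```bash
python3 -m crank '[[0,0,0.1,0],[0,0,0,0]]'|grep -E "pos|force"
python3 - <<'E'
from h import *
for n in ("wrist","scene"):
    f=manip.grab_frame(n)
    if n=="scene": cv2.imwrite(f"pics/s8z.png",cv2.resize(np.clip(f["img"][200:280,270:340,::-1].astype(float)*1.5,0,255).astype(np.uint8),None,fx=7,fy=7,interpolation=cv2.INTER_CUBIC))
    else: 
        im=f["img"][65:215,185:325,::-1].astype(float)*1.5
        cv2.imwrite("pics/w8z.png",cv2.resize(np.clip(im,0,255).astype(np.uint8),None,fx=4,fy=4,interpolation=cv2.INTER_CUBIC))
E
```

```text
tool_pos: [0.5548, 0.1616, 0.0498]
contact_force: [-3.0, 3.0, -2.8]
```

View pics/s8z.png

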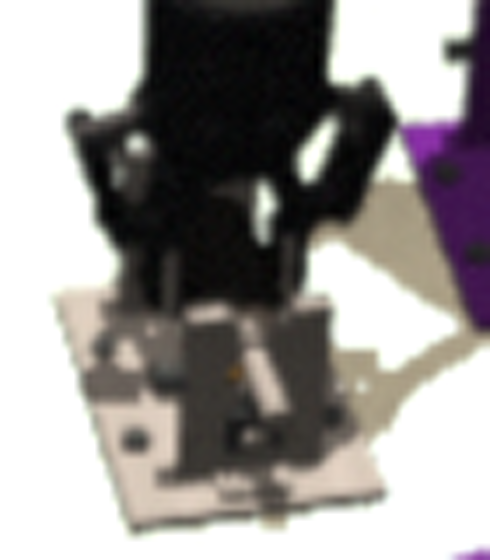

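View pics/w8z.png

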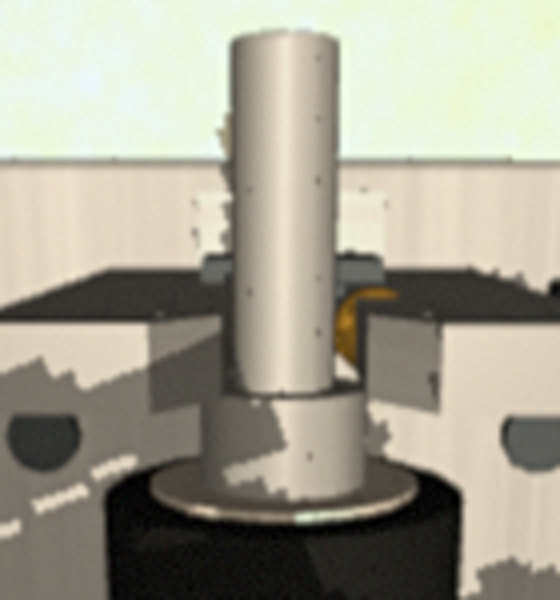

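```bash
python3 -m crank '[[0,0,0.1,0],[0,0,0,0]]'|grep -E "pos|force"
python3 -m crank '[[0,0,0.1,0],[0,0,0,0]]'|grep -E "pos|force"
python3 -m crank '[[0,0,0.1,0],[0,0,0,0]]'|grep -E "pos|force"
python3 -m crank '[[0,0,0.1,0],[0,0,0,0]]'|grep -E "pos|force"
```

```text
tool_pos: [0.5547, 0.1614, 0.0485]
contact_force: [-3.8, 4.1, -3.2]
tool_pos: [0.5546, 0.1612, 0.0473]
contact_force: [-4.2, 4.0, -3.8]
tool_pos: [0.5546, 0.161, 0.0462]
contact_force: [-3.1, 2.9, -5.5]
tool_pos: [0.5546, 0.1609, 0.0451]
contact_force: [-3.4, 2.3, -6.1]
```

```bash
python3 -m crank '[[0,0,0.1,0],[0,0,0,0]]'|grep -E "pos|force"
python3 -m crank '[[0,0,0.1,0],[0,0,0,0]]'|grep -E "pos|force"
python3 -m crank '[[0,0,0.1,0],[0,0,0,0]]'|grep -E "pos|force"
python3 -m crank '[[0,0,0.05,0],[0,0,0,0]]'|grep -E "pos|force"
python3 -m crank '[[0,0,0.05,0],[0,0,0,0]]'|grep -E "pos|force"
```

```text
tool_pos: [0.5547, 0.1608, 0.0441]
contact_force: [-3.1, 2.1, -8.4]
tool_pos: [0.5552, 0.1607, 0.0435]
contact_force: [-3.0, 1.4, -7.5]
tool_pos: [0.5557, 0.1607, 0.043]
contact_force: [-3.1, 1.4, -7.4]
tool_pos: [0.5558, 0.1608, 0.0428]
contact_force: [-3.0, 0.6, -6.4]
tool_pos: [0.5561, 0.1609, 0.0425]
contact_force: [-3.0, 0.2, -6.2]
```

Run:
```python
from h import *
delta([.5559,.1611,.07],-20.6)
s=manip.state(); print(np.round(s["joint_pos"],3), np.round(s["ft_torque"],2))
for n in ("wrist","scene"):
    f=manip.grab_frame(n)
    if n=="scene": cv2.imwrite(f"pics/s9z.png",cv2.resize(np.clip(f["img"][200:280,270:340,::-1].astype(float)*1.5,0,255).astype(np.uint8),None,fx=7,fy=7,interpolation=cv2.INTER_CUBIC)); cv2.imwrite("pics/s9.png",f["img"][:,:,::-1])
    else: 
        im=f["img"][65:215,185:325,::-1].astype(float)*1.5
        cv2.imwrite("pics/w9z.png",cv2.resize(np.clip(im,0,255).astype(np.uint8),None,fx=4,fy=4,interpolation=cv2.INTER_CUBIC))
```

```text
t 15.52 pos [0.5561 0.1609 0.0425] yaw -20.61 tilt [ 0.0009 -0.0002] F [-3.03  0.19 -6.24] w 0.496 
 delta cm [-0.02  -0.014 -2.749] turn units -0.002
[ 0.153  0.135  1.86  -0.     1.145  0.513] [0.06 0.4  0.02]
```

View pics/s9z.png

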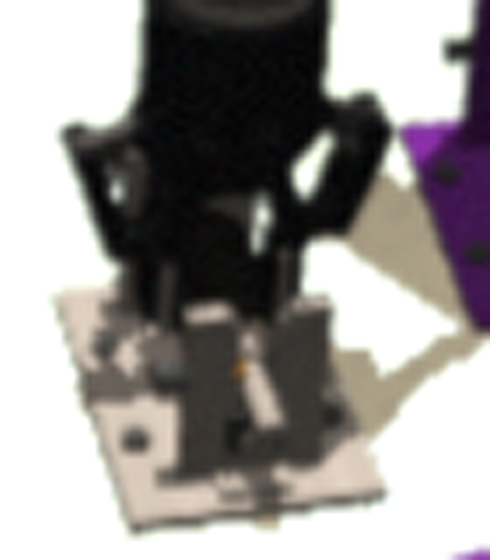

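View pics/w9z.png

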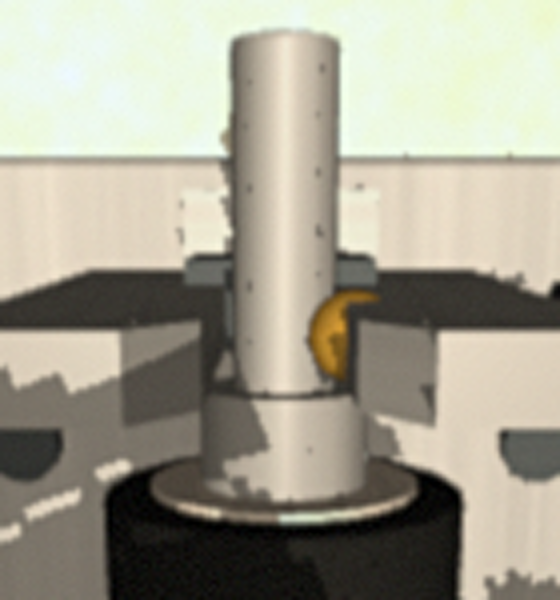

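View pics/s9.png

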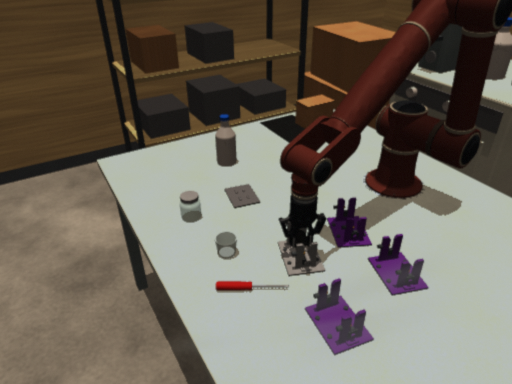

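```bash
python3 -m crank '[[0,0,0.1,0],[0,0,0,0]]'|grep -E "pos|force"
python3 -m crank '[[0,0,0.1,0],[0,0,0,0]]'|grep -E "pos|force"
python3 -m crank '[[0,0,0.05,0],[0,0,0,0]]'|grep -E "pos|force"
python3 -m crank '[[0,0,0.05,0],[0,0,0,0]]'|grep -E "pos|force"
```

```text
tool_pos: [0.5567, 0.161, 0.0419]
contact_force: [-1.0, 0.6, -5.1]
tool_pos: [0.5566, 0.161, 0.0409]
contact_force: [-0.8, 0.6, -4.4]
tool_pos: [0.5562, 0.161, 0.0401]
contact_force: [0.7, 0.7, -4.4]
tool_pos: [0.5558, 0.161, 0.0394]
contact_force: [0.4, 0.7, -3.8]
```

```bash
python3 -m crank '[[0,0,0.05,0],[0,0,0,0]]'|grep -E "pos|force"
python3 -m crank '[[0,0,0.05,0],[0,0,0,0]]'|grep -E "pos|force"
python3 -m crank '[[0,0,0.05,0],[0,0,0,0]]'|grep -E "pos|force"
python3 -m crank '[[0,0,0.05,0],[0,0,0,0]]'|grep -E "pos|force"
```

```text
tool_pos: [0.5559, 0.161, 0.039]
contact_force: [-0.4, 0.1, -3.9]
tool_pos: [0.5559, 0.161, 0.0389]
contact_force: [-1.4, -0.7, 0.7]
tool_pos: [0.556, 0.161, 0.0388]
contact_force: [-3.9, -1.2, 4.8]
tool_pos: [0.556, 0.161, 0.0388]
contact_force: [-6.3, -1.7, 8.3]
```

Run:
```python
from h import *
delta([.5559,.1611,.0389],-20.6)
s=manip.state(); print(np.round(s["ft_torque"],2))
for n in ("wrist","scene"):
    f=manip.grab_frame(n)
    if n=="scene": cv2.imwrite(f"pics/s10z.png",cv2.resize(np.clip(f["img"][200:280,270:340,::-1].astype(float)*1.7,0,255).astype(np.uint8),None,fx=7,fy=7,interpolation=cv2.INTER_CUBIC))
    else: 
        im=f["img"][65:215,185:325,::-1].astype(float)*1.5
        cv2.imwrite("pics/w10z.png",cv2.resize(np.clip(im,0,255).astype(np.uint8),None,fx=4,fy=4,interpolation=cv2.INTER_CUBIC))
```

```text
t 16.95 pos [0.556  0.161  0.0388] yaw -20.6 tilt [-0.     -0.0002] F [-6.31 -1.69  8.33] w 0.498 
 delta cm [-0.012 -0.003 -0.014] turn units -0.001
[-0.25  0.94 -0.02]
```

View pics/s10z.png

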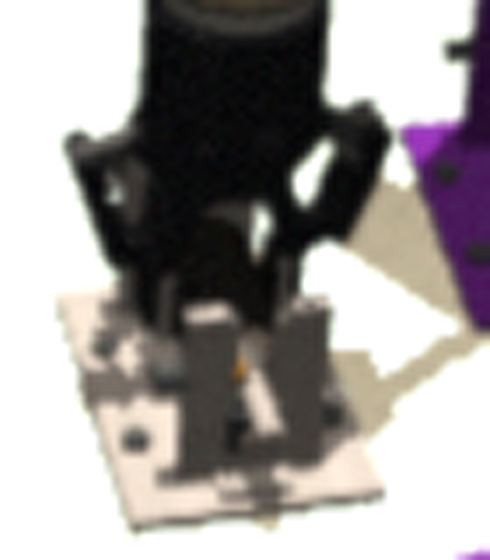

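View pics/w10z.png

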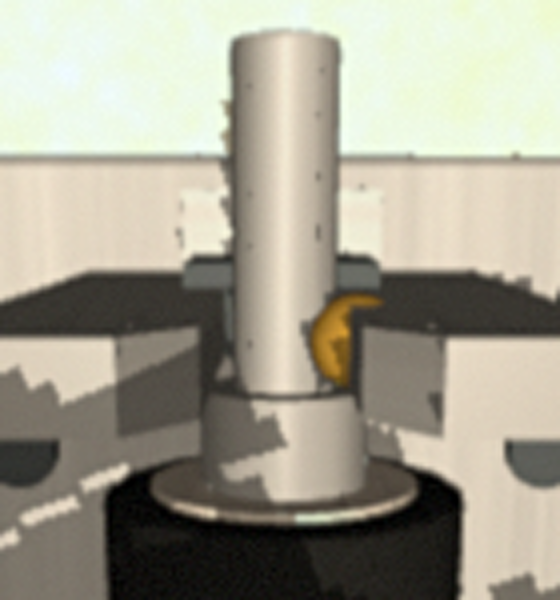

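```bash
python3 -m crank '[[-0.05,0,0,0],[0,0,0,0],[0,0,0,0]]'|grep -E "pos|force"
python3 -m crank '[[0,0,0,0],[0,0,0,0],[0,0,0,0]]'|grep -E "pos|force"
```

```text
tool_pos: [0.556, 0.1611, 0.0388]
contact_force: [-3.6, -1.2, 7.4]
tool_pos: [0.5559, 0.161, 0.0388]
contact_force: [-3.8, -1.5, 7.6]
```

```bash
python3 -m crank '[[-0.03,0,0.05,0],[0,0,0,0]]'|grep -E "pos|force"
python3 -m crank '[[-0.03,0,0.05,0],[0,0,0,0]]'|grep -E "pos|force"
```

```text
tool_pos: [0.556, 0.161, 0.0388]
contact_force: [-4.6, -2.6, 8.7]
tool_pos: [0.556, 0.1611, 0.0387]
contact_force: [-5.6, -2.2, 10.0]
```

```bash
python3 -m crank '[[-0.05,0,0.1,0],[0,0,0,0]]'|grep -E "pos|force"
python3 -m crank '[[0,0,0.1,0],[0,0,0,0]]'|grep -E "pos|force"
```

```text
tool_pos: [0.556, 0.1611, 0.0387]
contact_force: [-7.0, -4.0, 14.3]
tool_pos: [0.5561, 0.1611, 0.0386]
contact_force: [-10.4, -5.0, 19.5]
```

```bash
python3 -m crank '[[0,0,0,0],[0,0,0,0],[0,0,0,0],[0,0,0,0]]'|grep -E "pos|force"
python3 -m crank '[[0,0,0,0],[0,0,0,0],[0,0,0,0],[0,0,0,0]]'|grep -E "pos|force"
```

```text
tool_pos: [0.5561, 0.1611, 0.0386]
contact_force: [-9.9, -4.8, 19.8]
tool_pos: [0.5561, 0.1611, 0.0386]
contact_force: [-9.0, -4.7, 20.4]
```

```bash
python3 -m crank '[[0.05,0,-0.1,0],[0.05,0,-0.1,0],[0,0,-0.1,0],[0,0,0,0],[0,0,0,0]]'|grep -E "pos|force"
```

```text
tool_pos: [0.556, 0.161, 0.0388]
contact_force: [-3.5, -2.3, 8.4]
```

```bash
python3 -m crank '[[0,0,-0.1,0],[0,0,0,0],[0,0,0,0]]'|grep -E "pos|force"
python3 -m crank '[[0,0,-0.05,0],[0,0,0,0],[0,0,0,0]]'|grep -E "pos|force"
```

```text
tool_pos: [0.5559, 0.1611, 0.0388]
contact_force: [-0.9, -2.5, 3.0]
tool_pos: [0.5557, 0.1611, 0.0389]
contact_force: [0.9, -1.9, 0.0]
```

```bash
python3 -m crank '[[0,0,0,0],[0,0,0,0],[0,0,0,0],[0,0,0,0],[0,0,0,0],[0,0,0,0],[0,0,0,0],[0,0,0,0]]' 1
python3 - <<'E'
from h import *
f=manip.grab_frame("wrist"); cv2.imwrite("pics/w11.png",f["img"][:,:,::-1])
E
```

```text
time: 20.47
tool_pos: [0.5551, 0.1613, 0.0388]
tool_rot: [-0.0, 0.984, -0.179, 0.0]
contact_force: [-0.5, 0.4, -1.4]
gripper_width: 0.997
```

View pics/w11.png

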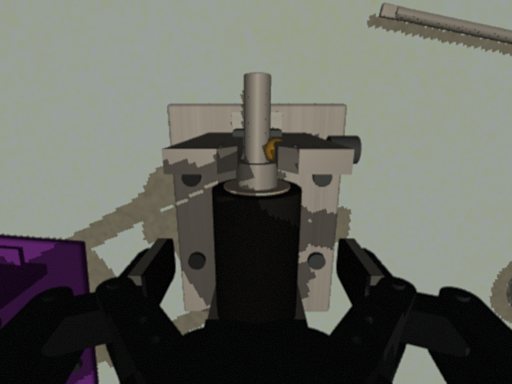

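The gripper is open and the roller stays seated in the slot, with the ball at (272,150) above the axle. Next I retract and inspect both ends.

```bash
python3 -m crank '[[0,0,-0.5,0],[0,0,-1,0],[0,0,-2,0],[0,0,-3,0],[0,0,-3,0],[0,0,-3,0],[0,0,-3,0],[0,0,-3,0],[0,0,0,0],[0,0,0,0]]'
python3 -m crank '[[0,2,0,0],[0,2.5,0,0],[0,2.5,0,0],[0,0,0,0],[0,0,0,0],[0,0,0,0]]'|grep pos
python3 - <<'E'
from h import *
import pickle
for n in ("wrist","scene"):
    f=manip.grab_frame(n); pickle.dump(f,open(n+"12.pkl","wb"))
    if n=="scene": cv2.imwrite(f"pics/s12z.png",cv2.resize(np.clip(f["img"][200:280,270:340,::-1].astype(float)*1.7,0,255).astype(np.uint8),None,fx=7,fy=7,interpolation=cv2.INTER_CUBIC))
    else: cv2.imwrite("pics/w12.png",np.clip(f["img"][:,:,::-1].astype(float)*1.4,0,255).astype(np.uint8))
E
```

```text
time: 21.35
tool_pos: [0.5567, 0.1615, 0.228]
tool_rot: [-0.001, 0.984, -0.179, 0.003]
contact_force: [0.5, -0.7, -0.4]
gripper_width: 1.002
tool_pos: [0.5301, 0.096, 0.223]
```

View pics/w12.png

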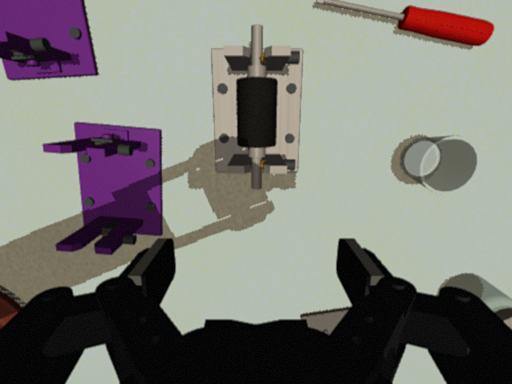

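View pics/s12z.png

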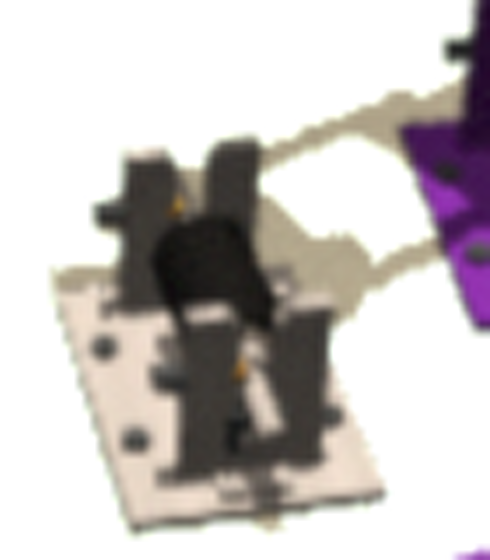

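Run:
```python
from h import *
import pickle; f=pickle.load(open("wrist12.pkl","rb")); g=pickle.load(open("scene12.pkl","rb"))
cv2.imwrite("pics/w12z.png",cv2.resize(np.clip(f["img"][15:200,200:315,::-1].astype(float)*1.7,0,255).astype(np.uint8),None,fx=3.2,fy=3.2,interpolation=cv2.INTER_CUBIC))
A=onz(f,(257,26),.054);B=onz(f,(256.5,188),.054); print(A,B,np.linalg.norm(A-B),(A+B)/2,np.degrees(np.arctan2(*(A-B)[[1,0]])))
# ball images: near and far, in scene zoom / wrist
S=lambda p:np.array(p)/7+[270-.43,200-.43]
print("balls", tri(f,(265,58),g,S((241,368))), tri(f,(264,163),g,S((177,206))))
```

```text
[0.58707745 0.241988   0.054     ] [0.52731683 0.0838021  0.054     ] 0.16909793057111439 [0.55719714 0.16289505 0.054     ] 69.30407451702827
balls (array([0.58316164, 0.20997022, 0.06528959]), np.float64(0.000863336150780889)) (array([0.54600165, 0.11091949, 0.06650315]), np.float64(0.0005344127837798553))
```

View pics/w12z.png

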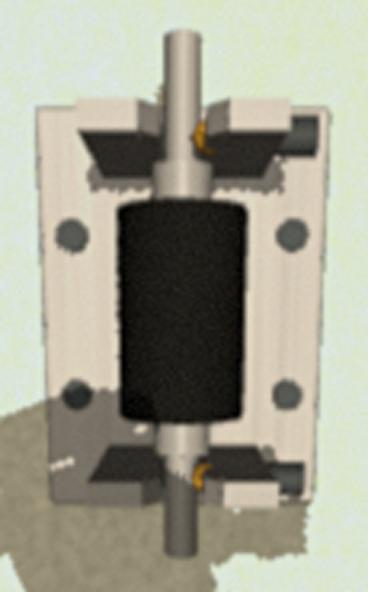

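```bash
python3 -m crank '[[0,0,0,0],[0,0,0,0],[0,0,0,0]]'|grep -E "pos|force"; python3 -c "
from plant import manip
print(manip.job_done())"
```

```text
tool_pos: [0.5306, 0.0961, 0.2237]
contact_force: [-0.0, 0.5, -0.8]
the job is handed in; nothing more can be done
None
```

I seated the roller in the grey bracket, bedded it in, let go, backed the arm clear and handed the job in at about 22 s. No verdict was reported, so the checks below are mine.

- **Insertion:** The axle met the catches with the roller's centre at about z = 72 mm. It passed both and bottomed with its centre at about 53.5 mm, which is 6.5 mm below home and within the adjuster's range.
- **Pressing:** I held it down for just over 0.7 s at about 24 N vertical, its weight included. A side load of about 11 N came with it, making about 26 N in total. The highest total I saw was about 27 N, well under 45 N.
- **Last look:**
  - Both brass balls show above the axle, at z ≈ 65–66 mm, which puts home at about 54 mm and agrees with where the roller bottomed.
  - The axle measured 169 mm long against 170 mm, at 69.3°. The bracket measured 69.6–70.6°, so the gap is at most about 0.022 rad, close to the 0.025 rad limit but within measurement error.
  - Its centre is within about 1 mm of the bracket's.
- **Disagreements:**
  - The first top and scene views put the bracket about 5 mm apart, so I aligned on the wrist camera.
  - I judged evenness from the pictures and did not measure the height of each axle end.
- **Bystanders:** I saw no sign that any had moved, but I did not measure them at the end.

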